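# Bring a stake plate into line with a drift and bolt it

## Task

The loose stake plate sits on its mounting block, but the nut strip hidden under it has floated out of line. Push the tapered drift down through one of the plate's two holes and into the strip's hole beneath, drawing the strip into line, until its flange is flush on the plate. Then, with the drift left standing there, fit the shoulder bolt fully home in the other hole, and let go, without shifting the cuff, the magnifier or the small steel bench block.

Things in the scene. Friction and masses are not known exactly. Their poses are not given: they have to be found in the camera images.
- block: Grey cast mounting block screwed to the bench, 84 x 176 mm, 50 mm high, long side along its own y, with a low ear at the middle of each long side; hollow, open at the top, inner floor 5 mm above the bench. Lips 6 mm high and 4.5 mm thick on its rim keep the plate within about 1.5 mm of centre. Origin at the centre of its underside, z up. It does not move.
- channel (a point): Fixed point at the middle of the block, 48 mm above the bench: top face level (10 mm below the plate's top) of the brass nut strip under the plate. The strip is 10 mm thick, has two 12 mm holes 80 mm apart, and slides only along the block's y, up to 11.5 mm either way from this middle; about 2 N of friction holds it. Its place is not measured. Below it is free space.
- stake_plate: Loose flat steel plate 72 x 164 x 8 mm, about 0.6 kg, long side along its own y, lying on the block inside the lips, its top 58 mm above the bench; low round boss in the middle (34 mm wide, 4 mm high) and a round 24 mm hole at 40 mm either side of the middle along y. Origin at the centre of its underside.
- plate_hole0 (a point): Centre of the plate's hole on its -y side, at the level of the plate's top face.
- plate_hole1 (a point): Centre of the plate's hole on its +y side, at the level of the plate's top face.
- rack: Wooden block 56 x 120 x 56 mm fixed to the bench, with two 26 mm holes at 28 mm either side of its middle along its own y, in which drift and bolt stand, either way round, their flanges on its top. Origin at the centre of its underside.
- drift: Bright steel drift standing upright. Origin on its axis at the underside of its flange; z up along the axis. Above: flange 30 mm wide and 3 mm thick, then a round grip 15 mm in diameter up to 40 mm above the origin. Below: 22 mm in diameter for 5.5 mm, coning to 10 mm in diameter at 9.5 mm, straight to 26 mm, then tapering to 7 mm at 34 mm and on as a straight 7 mm nose with a blunt end 48 mm below the origin. 0.12 kg.
- bolt: Dark steel shoulder bolt standing upright, without thread (it drops in). Origin on its axis at the underside of its flange; z up. Above: flange 30 mm wide and 3 mm thick, then a knurled head 22 mm in diameter up to 26 mm above the origin. Below: shoulder 22 mm in diameter for 5.5 mm, coning to 10 mm in diameter at 9.5 mm, straight to a short chamfer and a flat end 23 mm below the origin. 0.12 kg.
- silver_cuff: Bystander: open silver cuff bracelet, 54 x 59 x 22 mm, behind the block. Leave it alone.
- loupe_glass: Bystander: round magnifier with black handle, 42 x 87 x 9 mm, at the back left. Leave it alone.
- bench_block: Bystander: small loose square steel block, 62 x 62 x 20 mm, at the back. Leave it alone.
Things that resemble listed ones, but are neither listed nor needed, are in the scene too. What is shaped like the drift but orange or purple is not meant.

How it is judged:
By the outcome, as a careful person would: the job done as asked, in the order asked, and still so for the second after the job is handed in, with the robot touching nothing.
It also fails if it takes over 64 s, if anything falls off the work surface, if the arm or the gripper's body presses on something with over 40 N, if the wrist force passes 120 N, or if a joint passes its speed limit or range.

## Robot

A 6-joint arm with a two-finger parallel gripper is mounted at the origin on a cart in front of the work surface, level with it; the furniture and walls round the work are solid. World frame = base frame: x ahead of the robot, y to its left, z up, the work surface at z = 0. Lengths are in m, angles in degrees, forces in N, time in s.
With the tool pointing down it reaches from about 0.35 to 0.775 m from the base axis. Payload 7.3 kg.
Tool frame: the origin (TCP) lies at the very end of the fingers, on their centre line; the grasp point (between the pads) lies 19 mm behind it (r.tcp_to_grasp is the distance from the TCP to the grasp point, in m); z points along the fingers, y is the line along which they close (so a half turn about z gives the same grasp; the last joint's range is limited). The gripper opens to 92 mm and grips with 3 to 60 N. Pads are 19 mm wide; open, the fingers measure 130 mm over their backs; the gripper's body (75 mm by 190 mm) begins 47 mm behind the grasp point.
Start: joints at [-76.318, 19.595, 87.324, -0, 73.075, -8.365], TCP at [0.197, -0.487, 0.227] pointing down, gripper open.
Joint ranges: [-145.02, 145.02], [-44.19, 115.74], [2.07, 154.8], [-57.11, 237.11], [16.16, 152.29], [-177.93, 177.93]. Speed limits (degrees/s): [147.25, 147.25, 180, 180, 180, 180].

## Interface

Orientations are given as [roll, pitch, yaw] about the fixed x, y, z axes, in that order (R = Rz(yaw) Ry(pitch) Rx(roll)).
In Python, from station import r, cams, ticket gives the robot as it stands.
- The arm moves only by the shell command python3 -m inch 'ROWS' [OPENING] [FORCE]. ROWS is JSON, a list of rows, each an object with "travel": the shift along the tool's x, y, z in m, a list of three; "delta_rot": the turn, a rotation vector about the tool's x, y, z in rad, a list of three. In form: [{"travel": [dx, dy, dz], "delta_rot": [wx, wy, wz]}, ...]. A call has 1 to 5 rows; each row shifts and turns the commanded pose from where the row before left it, along the tool's axes as they then stand; what a row does not reach is not made up. A row lasts 1/8 s, in which the tool goes at most 62.5 mm and 10.7 degrees, less where a joint would pass 70% of its speed; a pose out of reach is approached as far as the arm can. A call with a gripper value outside its range is refused whole. OPENING is the finger opening in m, from 0 to 0.0918, set as the call begins (- or left out, the last holds). The fingers move at their own pace and stop on an object; FORCE is the grip in N (left out, the last holds). Time passes only in rows, so rows that do not move let the fingers close. It gives the time, the measured TCP pose, the force, the opening and the grip force at its end, in the units of the state.
- r.observe(): the state, without advancing time (a new reading comes with each control period).
- cams.grab_frame(name): name is "scene" or "side" or "wrist"; returns a dict with "color" (420x560x3 uint8, blue, green, red), "fx", "fy", "cx", "cy" (pixels), "k1" (the pictures are not rectified: a ray, as slopes to the right and down, at radius r is drawn at 1 + k1 r^2 times it, then the intrinsics apply), "rvec" (rotation vector, rad) and "tvec" (3), from world to camera coordinates, as OpenCV has them; the wrist camera has in their place "tool_from_camera" (4x4, takes a point from camera to tool coordinates, whose origin is the TCP and whose axes are the flange's). Camera axes: x right, y down, z forward; pixel columns grow to the right and rows downward; lengths in m; the calibration is good to about 2 mm. A picture is of the moment at which its call begins: read the wrist's pose just before it. There is no depth.
- ticket.close_job(): hands the job in; it is judged then, once.
The state is a dict: "clock": time; "qpos": joint angles; "qd": joint speeds; "effort": joint torques, N m; "position": TCP position; "ee_rot": TCP orientation; "force": force on the tool from outside, world axes, zero at the start; "wrist_torque": the same for the moment, N m; "gripper_width": opening from 0.0 (shut) to 1.0 (fully open); "grip_force": force on a finger pad.
Only numpy, scipy, OpenCV 4.12 (cv2) and the standard library are available. Lean on these libraries where they do the work, as an engineer would, in place of code of your own. Each camera call takes 0.05 s, during which the arm holds its last target. There are 200 camera calls.

## Working session

There is one attempt and no reset: what is moved stays moved. The work goes in short steps, Python scripts to look and compute and a shell command to move; the robot and the scene stay as the last step left them, time stands still between calls to the robot, and variables do not carry over. Pictures are saved under pics/ and viewed, at most 11 in all, crops included, and the job is handed in when it is done.

```bash
ls; mkdir -p pics; python3 - <<'E'
from station import r,cams
import cv2,numpy as np,pickle
print(r.observe(), r.tcp_to_grasp)
ims={}
for n in ["scene","side","wrist"]:
    f=cams.grab_frame(n); ims[n]=f; cv2.imwrite(f"pics/{n}0.png",f["color"])
    print(n,{k:v for k,v in f.items() if k!="color"})
pickle.dump(ims,open("f0.pkl","wb"))
a=ims["scene"]["color"];b=ims["side"]["color"]
E
```

```text
pics
{'clock': 0.0, 'qpos': array([-7.63183191e+01,  1.96361370e+01,  8.73755500e+01, -1.66119172e-03,
        7.30749874e+01, -8.36540248e+00]), 'qd': array([-0.0663267 , -0.02036448, -0.03431447,  0.02199767, -0.09003256,
        0.00897058]), 'effort': array([-3.71881947e-05, -4.31253612e+01, -2.44214541e+01,  7.16950418e-02,
        5.60183125e-02, -1.01055016e-04]), 'position': array([ 0.19698404, -0.48621575,  0.22605791]), 'ee_rot': array([-1.79914017e+02, -1.10382675e-02,  2.20475600e+01]), 'force': array([ 0.33677391, -0.28395547,  0.4110736 ]), 'wrist_torque': array([ 0.01789365,  0.01504503, -0.02865986]), 'grip_force': 0.0, 'gripper_width': 1.0013973655390207} 0.0188
scene {'fx': 472.43716486381766, 'fy': 472.43716486381766, 'cx': 281.74298492862715, 'cy': 214.2391056077659, 'k1': 0.03909790108678914, 'rvec': array([ 1.97624713, -0.57416305,  0.37323761]), 'tvec': array([-0.58635722,  0.21249894,  0.58095263])}
side {'fx': 422.2401971117522, 'fy': 422.2401971117522, 'cx': 282.9877276797967, 'cy': 212.1936660378985, 'k1': -0.13139292884911824, 'rvec': array([ 2.27790641, -0.12498113,  0.06923696]), 'tvec': array([-0.65785415,  0.08623819,  0.83753392])}
wrist {'fx': 329.6300444854297, 'fy': 329.6300444854297, 'cx': 274.9359513712323, 'cy': 209.58214703030325, 'k1': -0.06574800781598461, 'tool_from_camera': array([[-2.69261086e-04, -9.64917960e-01, -2.62551439e-01,
         6.93316019e-02],
       [ 9.99999689e-01, -6.51590291e-05, -7.86085523e-04,
        -1.86618589e-04],
       [ 7.41400443e-04, -2.62551569e-01,  9.64917677e-01,
        -1.58440056e-01],
       [ 0.00000000e+00,  0.00000000e+00,  0.00000000e+00,
         1.00000000e+00]])}
```

View pics/scene0.png

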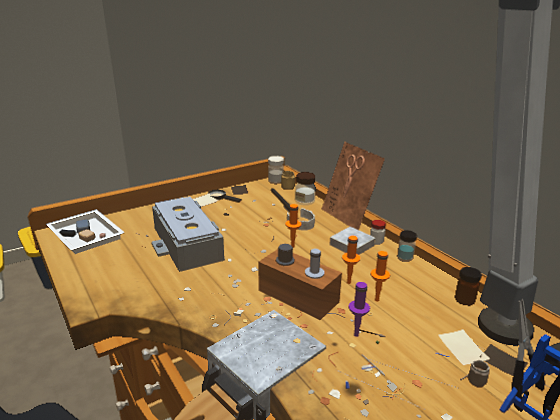

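View pics/side0.png

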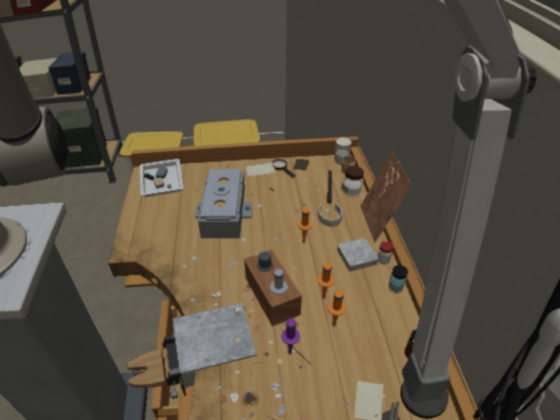

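The scene view shows the block at (188,230) and the rack at (300,283). The dark bolt is at (285,254) and the bright drift at (315,265). Lookalikes for the drift: orange (293,225), (351,257), (381,270); purple (359,300); the dark bolt. By its bright steel, the drift is the one at (315,265). One close crop to check that choice.

```bash
cat > h.py <<'E'
import numpy as np,cv2
from scipy.spatial.transform import Rotation as R
def cam(f,obs=None):
    "camera centre, R cam->world"
    if "rvec" in f:
        W=cv2.Rodrigues(f["rvec"])[0].T; return -W@f["tvec"],W
    T=np.eye(4);T[:3,:3]=R.from_euler("xyz",obs["ee_rot"],degrees=True).as_matrix();T[:3,3]=obs["position"]
    T=T@f["tool_from_camera"]; return T[:3,3],T[:3,:3]
def K(f): return np.array([[f["fx"],0,f["cx"]],[0,f["fy"],f["cy"]],[0,0,1.]]),np.array([f["k1"],0,0,0.])
def ray(f,px,obs=None):
    k,d=K(f);c,W=cam(f,obs)
    n=cv2.undistortPoints(np.array(px,float).reshape(-1,1,2),k,d).reshape(-1,2)
    return c,np.c_[n,np.ones(len(n))]@W.T
def onz(f,px,z,obs=None):
    c,v=ray(f,px,obs); return c+v*((z-c[2])/v[:,2])[:,None]
def proj(f,P,obs=None):
    k,d=K(f);c,W=cam(f,obs); Wt=W.T
    return cv2.projectPoints(np.array(P,float).reshape(-1,1,3),cv2.Rodrigues(Wt)[0],-Wt@c,k,d)[0].reshape(-1,2)
E
python3 - <<'E'
import pickle,cv2,numpy as np
F=pickle.load(open("f0.pkl","rb"))
a=F["scene"]["color"][185:325,145:345];b=F["side"]["color"][160:325,185:305]
a=cv2.resize(a,None,fx=2.2,fy=2.2,interpolation=cv2.INTER_CUBIC);b=cv2.resize(b,None,fx=2.9,fy=2.9,interpolation=cv2.INTER_CUBIC)
h=max(a.shape[0],b.shape[0]);o=np.zeros((h,a.shape[1]+b.shape[1],3),np.uint8);o[:a.shape[0],:a.shape[1]]=a;o[:b.shape[0],a.shape[1]:]=b
print(o.shape,a.shape);cv2.imwrite("pics/c1.png",o)
from h import *
for n,z,p in [("scene",.082,(285,246)),("side",.082,(265,255)),("scene",.096,(315,252)),("side",.096,(279,271)),("scene",.062,(183,214)),("side",.062,(222,188))]:
    print(n,z,onz(F[n],[p],z))
E
```

```text
(478, 788, 3) (308, 440, 3)
scene 0.082 [[ 0.61284854 -0.139576    0.082     ]]
side 0.082 [[ 0.61377326 -0.14165655  0.082     ]]
scene 0.096 [[ 0.62795269 -0.19698886  0.096     ]]
side 0.096 [[ 0.63273056 -0.19317994  0.096     ]]
scene 0.062 [[0.53416003 0.085209   0.062     ]]
side 0.062 [[0.53852048 0.08528765 0.062     ]]
```

View pics/c1.png

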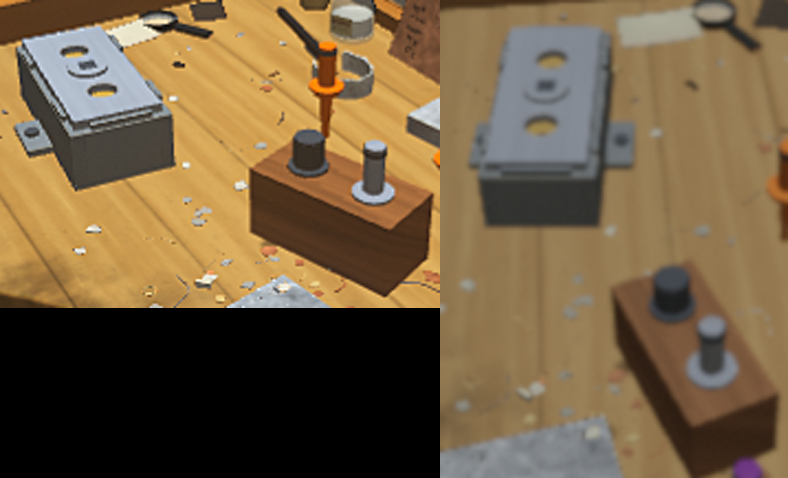

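The crop confirms it: in the left half, the bright drift stands in the rack's near hole at (375,165) and the dark bolt in the far hole at (308,150). The plate holes are at (74,51) and (102,90).

```bash
cat >> h.py <<'E'
def goto(obs,xyz,yaw):
    "travel in current tool axes, then yaw turn about tool z (deg)"
    Rm=R.from_euler("xyz",obs["ee_rot"],degrees=True)
    rel=Rm.inv()*R.from_euler("xyz",[180,0,yaw],degrees=True)
    print("travel_mm",np.round(1e3*Rm.inv().apply(np.array(xyz)-obs["position"]),1),"rotvec_rad",np.round(rel.as_rotvec(),4))
E
python3 - <<'E'
import pickle
from h import *
from station import r
F=pickle.load(open("f0.pkl","rb"))
s=lambda x,y:(x/2.2+145,y/2.2+185)
d=lambda x,y:((x-440)/2.9+185,y/2.9+160)
for n,p in [("scene",[s(74,51),s(102,90)]),("side",[d(551,60),d(541,126)])]:
    P=onz(F[n],p,.058);v=P[0]-P[1];print(P,np.linalg.norm(v),np.degrees(np.arctan2(v[1],v[0])))
P=onz(F["side"],[d(672,275),d(712,322)],.09);print(P)
o=r.observe()
goto(o,[0.5,0.06,0.22],0);goto(o,[0.60,-0.19,0.23],0)
E
```

```text
[[0.53942996 0.12039377 0.058     ]
 [0.53137542 0.04078382 0.058     ]] 0.08001636952269037 84.22275715873575
[[0.54111027 0.11723383 0.058     ]
 [0.53350893 0.03783427 0.058     ]] 0.07976258256151866 84.53143641371561
[[ 0.61334252 -0.14884718  0.09      ]
 [ 0.63295873 -0.18796237  0.09      ]]
travel_mm [ 485.9 -392.6    6.7] rotvec_rad [-1.100e-03  1.000e-04  3.848e-01]
travel_mm [ 484.7 -123.4   -3.6] rotvec_rad [-1.100e-03  1.000e-04  3.848e-01]
```

```bash
python3 -m inch '[{"travel":[0,0,0],"delta_rot":[0,0,-0.17]},{"travel":[0,0,0],"delta_rot":[0,0,-0.17]},{"travel":[0,0,0],"delta_rot":[0,0,-0.17]},{"travel":[0,0,0],"delta_rot":[0,0,-0.17]},{"travel":[0,0,0],"delta_rot":[0,0,-0.17]}]'
python3 -m inch '[{"travel":[0,0,0],"delta_rot":[0,0,-0.17]},{"travel":[0,0,0],"delta_rot":[0,0,-0.166]},{"travel":[0.05,0.03,0],"delta_rot":[0,0,0]},{"travel":[0.05,0.03,0],"delta_rot":[0,0,0]},{"travel":[0.05,0.03,0],"delta_rot":[0,0,0]}]'
python3 -m inch '[{"travel":[0.05,0.03,0],"delta_rot":[0,0,0]},{"travel":[0.05,0.03,0],"delta_rot":[0,0,0]},{"travel":[0.05,0.03,0],"delta_rot":[0,0,0]},{"travel":[0.05,0.03,0],"delta_rot":[0,0,0]},{"travel":[0.05,0.03,0],"delta_rot":[0,0,0]}]'
python3 -m inch '[{"travel":[0.05,0.03,0],"delta_rot":[0,0,0]},{"travel":[0.05,0.03,0],"delta_rot":[0,0,0]},{"travel":[0.05,0.03,0],"delta_rot":[0,0,0]},{"travel":[0,0,0],"delta_rot":[0,0,0]},{"travel":[0,0,0],"delta_rot":[0,0,0]}]'
python3 - <<'E'
from station import r,cams
import cv2,pickle
o=r.observe();f=cams.grab_frame("wrist");pickle.dump((o,f),open("w1.pkl","wb"));print(o["position"],o["ee_rot"])
cv2.imwrite("pics/w1.png",cv2.resize(f["color"],None,fx=1.4,fy=1.4,interpolation=cv2.INTER_CUBIC))
E
```

```text
clock: 0.78
position: [0.1971, -0.4864, 0.2264]
ee_rot: [-180.0, -0.0, 71.1]
force: [-0.0, 1.3, 0.3]
gripper_width: 1.001
grip_force: 0.0
clock: 1.4
position: [0.2876, -0.335, 0.2265]
ee_rot: [180.0, -0.0, 90.0]
force: [0.3, -0.1, 0.0]
gripper_width: 1.0
grip_force: 0.0
clock: 2.02
position: [0.4377, -0.0848, 0.2267]
ee_rot: [180.0, 0.0, 90.0]
force: [-0.3, -0.7, 0.3]
gripper_width: 0.999
grip_force: 0.0
clock: 2.65
position: [0.5266, 0.0633, 0.2262]
ee_rot: [-179.9, 0.0, 90.0]
force: [0.3, 0.7, 0.3]
gripper_width: 0.999
grip_force: 0.0
[0.52659909 0.06326125 0.22619123] [-1.79921960e+02  2.87517136e-02  9.00456436e+01]
```

View pics/w1.png

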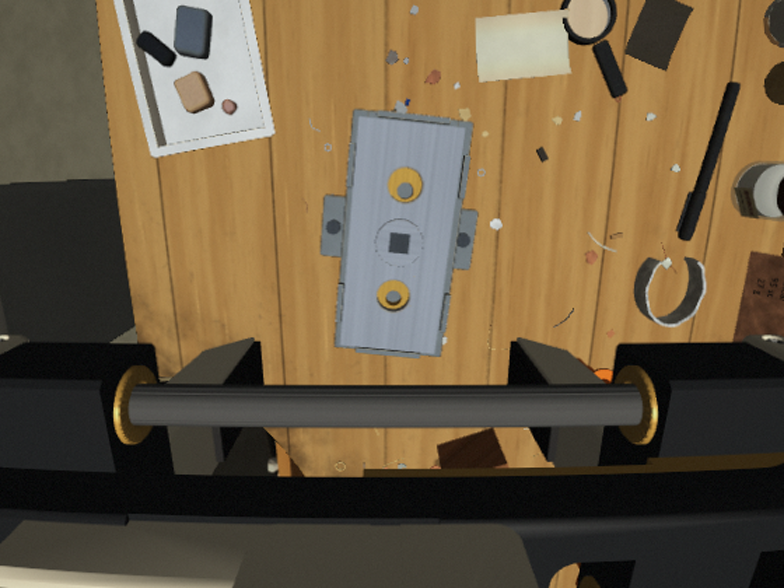

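The plate's +y hole is at (405,185) and its -y hole at (393,296). The brass strip's holes show grey inside them at (405,190) and (393,297). Next I fit them precisely.

```bash
cat > holes.py <<'E'
from h import *
def holes(o,f,cs):
    hsv=cv2.cvtColor(f["color"],cv2.COLOR_BGR2HSV)
    br=((hsv[...,1]>100)&(hsv[...,0]>12)&(hsv[...,0]<35)&(hsv[...,2]>70)).astype(np.uint8)
    out=[]
    for (x,y,rad) in cs:
        m=np.zeros_like(br);cv2.circle(m,(int(x),int(y)),rad,1,-1)
        b=br*m
        c,hier=cv2.findContours(b,cv2.RETR_CCOMP,cv2.CHAIN_APPROX_NONE)
        i=max(range(len(c)),key=lambda i:cv2.contourArea(c[i]))
        ch=[k for k in range(len(c)) if hier[0][k][3]==i]
        j=max(ch,key=lambda k:cv2.contourArea(c[k])) if ch else None
        e=cv2.fitEllipse(cv2.convexHull(c[i]));P=onz(f,[e[0]],.058,o)[0]
        if j is None: print("no inner");out.append((P,None));continue
        e2=cv2.fitEllipse(c[j]);S=onz(f,[e2[0]],.048,o)[0]
        print(np.round(e[0]+e[1],1),np.round(e2[0]+e2[1],1),"plate",P.round(4),"strip",S.round(4),"diff mm",(1e3*(S-P)).round(1))
        out.append((P,S))
    return out
E
python3 - <<'E'
import pickle
from holes import *
o,f=pickle.load(open("w1.pkl","rb"))
h=holes(o,f,[(405/1.4,185/1.4,18),(393/1.4,296/1.4,18)])
v=h[0][0]-h[1][0];print(np.linalg.norm(v),np.degrees(np.arctan2(v[1],v[0])))
# block outline corners at rim z .056 and drift top in wrist
print(onz(f,np.array([[354,110],[472,122],[440,356],[336,349]])/1.4,.056,o))
E
```

```text
[288.9 131.6  24.   24.1] [288.9 135.7  12.3  12.9] plate [0.5386 0.123  0.058 ] strip [0.539  0.1187 0.048 ] diff mm [  0.4  -4.3 -10. ]
[280.4 210.2  20.3  22.2] [280.6 212.2  11.   11.2] plate [0.5307 0.0442 0.058 ] strip [0.531  0.0392 0.048 ] diff mm [  0.3  -5.  -10. ]
0.07925031122043988 84.27107818087855
[[ 5.04211775e-01  1.72088806e-01  5.60000000e-02]
 [ 5.83982529e-01  1.64609816e-01  5.60000000e-02]
 [ 5.67383523e-01 -5.46864849e-03  5.60000000e-02]
 [ 4.87712101e-01  2.00101904e-04  5.60000000e-02]]
```

```bash
python3 -m inch '[{"travel":[-0.051,0.021,0],"delta_rot":[0,0,0]},{"travel":[-0.051,0.021,0],"delta_rot":[0,0,0]},{"travel":[-0.051,0.021,0],"delta_rot":[0,0,0]},{"travel":[-0.051,0.021,0],"delta_rot":[0,0,0]},{"travel":[0,0,0],"delta_rot":[0,0,0]}]' 0.045 30
python3 -m inch '[{"travel":[0,0,0],"delta_rot":[0,0,0]}]'
python3 - <<'E'
from station import r,cams
import cv2,pickle
o=r.observe();f=cams.grab_frame("wrist");pickle.dump((o,f),open("w2.pkl","wb"));print(o["position"],o["ee_rot"])
cv2.imwrite("pics/w2.png",cv2.resize(f["color"],None,fx=1.4,fy=1.4,interpolation=cv2.INTER_CUBIC))
E
```

```text
clock: 3.32
position: [0.6106, -0.146, 0.226]
ee_rot: [-180.0, 0.1, 89.6]
force: [-0.2, 0.8, -1.3]
gripper_width: 0.519
grip_force: 0.0
clock: 3.45
position: [0.6101, -0.1413, 0.2266]
ee_rot: [-180.0, -0.0, 89.9]
force: [-1.2, 1.1, 0.1]
gripper_width: 0.495
grip_force: 0.0
[ 0.61011091 -0.14131404  0.22658951] [-1.79952192e+02 -3.15546686e-02  8.98805994e+01]
```

View pics/w2.png

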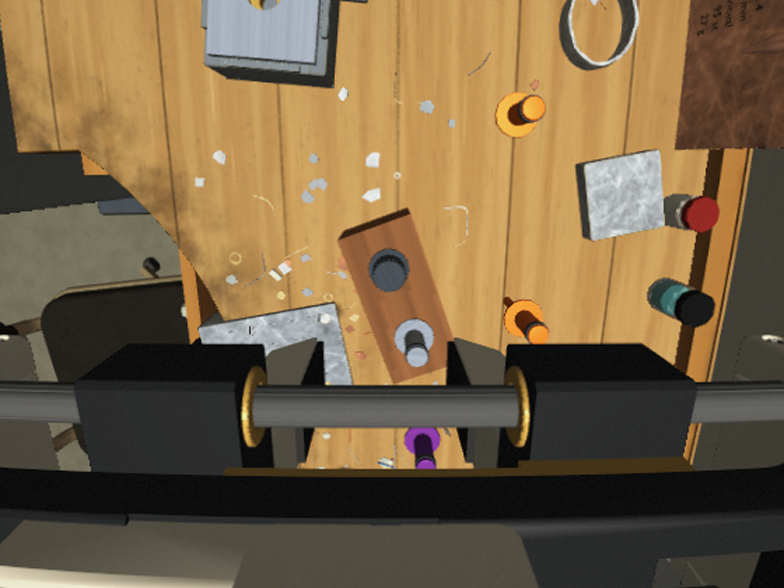

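The bright drift has its flange at (414,340) and head top at (418,355). The bolt's flange is at (386,270). An orange lookalike stands at (527,320), clear of the fingers.

```bash
python3 - <<'E'
import pickle
from h import *
o,f=pickle.load(open("w2.pkl","rb"))
q=lambda z,*p:print(z,onz(f,np.array(p)/1.4,z,o).round(4).tolist())
q(.059,(414,339),(386,271)); q(.096,(418,354)); q(.082,(391,264)); q(.056,(340,240),(408,210),(396,383),(453,364))
q(.09,(522,310),(535,330),(423,440)) 
E
```

```text
0.059 [[0.6304, -0.195, 0.059], [0.6095, -0.1426, 0.059]]
0.096 [[0.6309, -0.1917, 0.096]]
0.082 [[0.6128, -0.1328, 0.082]]
0.056 [[0.5765, -0.1205, 0.056], [0.6251, -0.0993, 0.056], [0.6171, -0.2328, 0.056], [0.6611, -0.2168, 0.056]]
0.09 [[0.7009, -0.1628, 0.09], [0.711, -0.1771, 0.09], [0.6362, -0.262, 0.09]]
```

```bash
python3 -m inch '[{"travel":[-0.0525,0.0205,0],"delta_rot":[0,0,0]},{"travel":[0,0,0.05],"delta_rot":[0,0,0]},{"travel":[0,0,0.05],"delta_rot":[0,0,0]},{"travel":[0,0,0],"delta_rot":[0,0,0]},{"travel":[0,0,0],"delta_rot":[0,0,0]}]'
python3 - <<'E'
from station import r,cams
import cv2,pickle
from h import *
o=r.observe();f=cams.grab_frame("wrist");pickle.dump((o,f),open("w3.pkl","wb"));print(o["position"],o["ee_rot"])
goto(o,[.6306,-.1935,.062],90)
s=cams.grab_frame("side");pickle.dump(s,open("s3.pkl","wb"))
a=f["color"][200:380,150:430];b=s["color"][215:345,225:345]
a=cv2.resize(a,(448,288));b=cv2.resize(b,(332,360));im=np.zeros((360,780,3),np.uint8);im[:288,:448]=a;im[:,448:]=b
cv2.imwrite("pics/w3.png",im)
E
```

```text
clock: 4.12
position: [0.6326, -0.1927, 0.1293]
ee_rot: [179.8, 0.1, 90.1]
force: [0.9, -0.6, 0.2]
gripper_width: 0.493
grip_force: 0.0
[ 0.63264383 -0.19267423  0.12927694] [1.79829434e+02 7.39144293e-02 9.00641609e+01]
travel_mm [-0.7 -2.2 67.3] rotvec_rad [0.003  0.0013 0.0011]
```

View pics/w3.png

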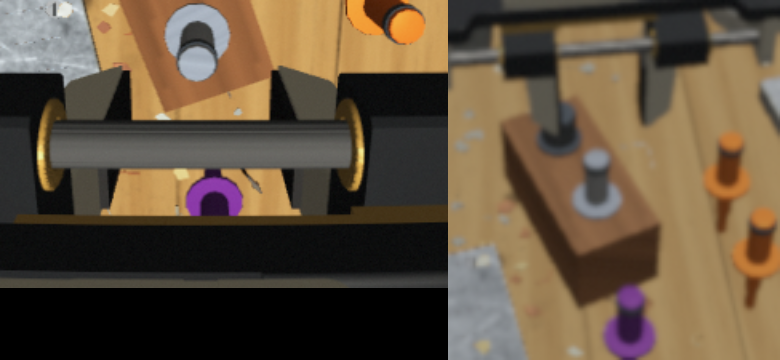

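Left half: the drift top is centred between the fingers at (197,63). Right half: the fingers are above the drift, and their path down is free.

```bash
python3 - <<'E'
import pickle
from h import *
o,f=pickle.load(open("w3.pkl","rb"))
q=lambda x,y:(150+x*.625,200+y*.625)
print(onz(f,[q(198,62)],.096,o),onz(f,[q(197,36)],.059,o))
s=pickle.load(open("s3.pkl","rb"))
q=lambda x,y:(225+(x-448)/332*120,215+y/360*130)
print(onz(s,[q(597,157)],.096),onz(s,[q(598,200)],.059))
E
python3 -m inch '[{"travel":[0,-0.001,0.025],"delta_rot":[0,0,0]},{"travel":[0,0,0.025],"delta_rot":[0,0,0]},{"travel":[0,0,0.016],"delta_rot":[0,0,0]},{"travel":[0,0,0],"delta_rot":[0,0,0]}]'
```

```text
[[ 0.63080179 -0.19318278  0.096     ]] [[ 0.63030391 -0.1943181   0.059     ]]
[[ 0.63233642 -0.19464833  0.096     ]] [[ 0.63277893 -0.19690563  0.059     ]]
clock: 4.72
position: [0.6305, -0.193, 0.0607]
ee_rot: [-180.0, -0.0, 90.0]
force: [-0.6, -0.6, 0.3]
gripper_width: 0.493
grip_force: 0.0
```

```bash
python3 -m inch '[{"travel":[0,0,-0.0015],"delta_rot":[0,0,0]},{"travel":[0,0,0],"delta_rot":[0,0,0]},{"travel":[0,0,0],"delta_rot":[0,0,0]},{"travel":[0,0,0],"delta_rot":[0,0,0]}]' 0 45
python3 -m inch '[{"travel":[0,0,0],"delta_rot":[0,0,0]},{"travel":[0,0,-0.02],"delta_rot":[0,0,0]},{"travel":[0,0,-0.03],"delta_rot":[0,0,0]},{"travel":[0,0,-0.03],"delta_rot":[0,0,0]},{"travel":[0,0,0],"delta_rot":[0,0,0]}]'
```

```text
clock: 5.22
position: [0.6309, -0.1933, 0.0628]
ee_rot: [179.9, 0.0, 90.0]
force: [-0.3, -0.3, 2.3]
gripper_width: 0.148
grip_force: 45.0
clock: 5.85
position: [0.6318, -0.1936, 0.1445]
ee_rot: [179.8, 0.1, 90.0]
force: [0.2, -0.7, -1.4]
gripper_width: 0.153
grip_force: 45.0
```

```bash
python3 -m inch '[{"travel":[0,0,-0.03],"delta_rot":[0,0,0]},{"travel":[0.052,-0.0153,0],"delta_rot":[0,0,0]},{"travel":[0.052,-0.0153,0],"delta_rot":[0,0,0]},{"travel":[0.052,-0.0153,0],"delta_rot":[0,0,0]},{"travel":[0.052,-0.0153,0],"delta_rot":[0,0,0]}]'
python3 -m inch '[{"travel":[0.052,-0.0153,0],"delta_rot":[0,0,0]},{"travel":[0.052,-0.0153,0],"delta_rot":[0,0,0]},{"travel":[0,0,0.02],"delta_rot":[0,0,0.1]},{"travel":[0,0,0.02],"delta_rot":[0,0,0]},{"travel":[0,0,0],"delta_rot":[0,0,0]}]'
python3 - <<'E'
from station import r,cams
import cv2,pickle
from h import *
o=r.observe();f=cams.grab_frame("wrist");pickle.dump((o,f),open("w4.pkl","wb"));print(o["position"],o["ee_rot"])
goto(o,[.539,.1187,.13],84.3)
s=cams.grab_frame("scene");pickle.dump(s,open("s4.pkl","wb"))
a=f["color"][120:320,180:380];b=s["color"][165:255,140:240]
a=cv2.resize(a,(440,440));b=cv2.resize(b,(350,315));im=np.zeros((440,790,3),np.uint8);im[:,:440]=a;im[:315,440:]=b
cv2.imwrite("pics/w4.png",im)
E
```

```text
clock: 6.48
position: [0.5679, 0.0165, 0.1704]
ee_rot: [-179.8, -0.0, 90.0]
force: [0.4, 0.8, -1.7]
gripper_width: 0.153
grip_force: 45.0
clock: 7.1
position: [0.5368, 0.1189, 0.1295]
ee_rot: [-179.7, 0.1, 84.3]
force: [-1.4, 0.4, -0.6]
gripper_width: 0.154
grip_force: 45.0
[0.53684668 0.11887417 0.12951099] [-1.79667167e+02  6.65652351e-02  8.42951088e+01]
travel_mm [ 0.   2.2 -0.5] rotvec_rad [-0.0058  0.0012 -0.0001]
```

View pics/w4.png

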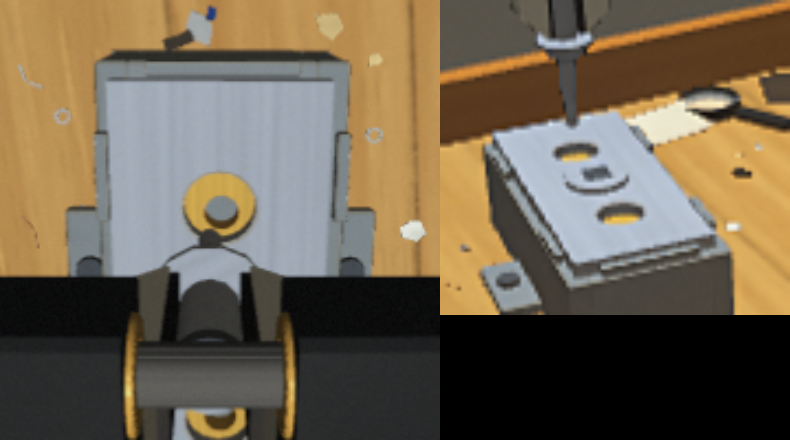

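The nose tip shows at (210,238). In the +y hole the plate ring centre is (220,205) and the strip hole centre (221,211).

```bash
python3 - <<'E'
import pickle
from holes import *
o,f=pickle.load(open("w4.pkl","rb"))
q=lambda x,y:(180+x/2.2,120+y/2.2)
holes(o,f,[(*q(220,205),19)])
print("tip",onz(f,[q(210,236)],.075,o), onz(f,[q(221,211)],.048,o),onz(f,[q(220,205)],.058,o))
s=pickle.load(open("s4.pkl","rb"));q=lambda x,y:(140+(x-440)/3.5,165+y/3.5)
print("scene tip",onz(s,[q(571,126)],.075),"hole",onz(s,[q(576,152)],.058))
E
```

```text
[279.3 212.6  28.2  32.1] [280.5 214.9  13.5  16.1] plate [0.5389 0.124  0.058 ] strip [0.5394 0.1194 0.048 ] diff mm [  0.5  -4.7 -10. ]
tip [[0.53565979 0.11880324 0.075     ]] [[0.53930996 0.11857552 0.048     ]] [[0.53936205 0.12358526 0.058     ]]
scene tip [[0.53727946 0.11730039 0.075     ]] hole [[0.53938032 0.11916159 0.058     ]]
```

```bash
python3 -m inch '[{"travel":[0,0.003,0.0],"delta_rot":[0,0,0]},{"travel":[0,0,0.012],"delta_rot":[0,0,0]},{"travel":[0,0,0.010],"delta_rot":[0,0,0]},{"travel":[0,0,0.003],"delta_rot":[0,0,0]},{"travel":[0,0,0],"delta_rot":[0,0,0]}]'
python3 -m inch '[{"travel":[0,0,0.003],"delta_rot":[0,0,0]},{"travel":[0,0,0.003],"delta_rot":[0,0,0]},{"travel":[0,0,0],"delta_rot":[0,0,0]}]'
```

```text
clock: 7.82
position: [0.5416, 0.1186, 0.1068]
ee_rot: [-180.0, 0.0, 84.3]
force: [-0.1, -0.1, -1.0]
gripper_width: 0.155
grip_force: 45.0
clock: 8.2
position: [0.5416, 0.1186, 0.101]
ee_rot: [-180.0, 0.0, 84.3]
force: [0.3, -0.1, -1.2]
gripper_width: 0.15
grip_force: 45.0
```

```bash
python3 -m inch '[{"travel":[0,-0.001,0.003],"delta_rot":[0,0,0]},{"travel":[0,0,0.003],"delta_rot":[0,0,0]},{"travel":[0,0,0],"delta_rot":[0,0,0]}]'
python3 -m inch '[{"travel":[0,0,0.003],"delta_rot":[0,0,0]},{"travel":[0,0,0.002],"delta_rot":[0,0,0]},{"travel":[0,0,0],"delta_rot":[0,0,0]}]'
```

```text
clock: 8.57
position: [0.5406, 0.1186, 0.0949]
ee_rot: [-180.0, 0.0, 84.3]
force: [0.5, -0.3, -1.6]
gripper_width: 0.151
grip_force: 45.0
clock: 8.95
position: [0.5407, 0.1187, 0.09]
ee_rot: [-180.0, 0.0, 84.3]
force: [-0.1, -0.5, -1.6]
gripper_width: 0.157
grip_force: 45.0
```

```bash
python3 -m inch '[{"travel":[0.0025,0,0],"delta_rot":[0,0,0]},{"travel":[0.0025,-0.0005,0],"delta_rot":[0,0,0]},{"travel":[0,0,0],"delta_rot":[0,0,0]},{"travel":[0,0,0],"delta_rot":[0,0,0]}]'
python3 -m inch '[{"travel":[0,0,0.004],"delta_rot":[0,0,0]},{"travel":[0,0,0.004],"delta_rot":[0,0,0]},{"travel":[0,0,0.002],"delta_rot":[0,0,0]},{"travel":[0,0,0],"delta_rot":[0,0,0]}]'
```

```text
clock: 9.45
position: [0.5409, 0.1237, 0.0903]
ee_rot: [180.0, 0.0, 84.3]
force: [0.3, -1.5, -0.7]
gripper_width: 0.155
grip_force: 45.0
clock: 9.95
position: [0.5406, 0.1236, 0.0798]
ee_rot: [-180.0, 0.0, 84.3]
force: [-0.0, -1.5, -2.0]
gripper_width: 0.156
grip_force: 45.0
```

```bash
python3 -m inch '[{"travel":[0,0,0.004],"delta_rot":[0,0,0]},{"travel":[0,0,0.004],"delta_rot":[0,0,0]},{"travel":[0,0,0],"delta_rot":[0,0,0]}]'
python3 -m inch '[{"travel":[0,0,0.002],"delta_rot":[0,0,0]},{"travel":[0,0,0.002],"delta_rot":[0,0,0]},{"travel":[0,0,0],"delta_rot":[0,0,0]}]'
```

```text
clock: 10.32
position: [0.5406, 0.1237, 0.0717]
ee_rot: [-180.0, 0.0, 84.3]
force: [0.6, -1.8, -3.5]
gripper_width: 0.153
grip_force: 45.0
clock: 10.7
position: [0.5407, 0.1237, 0.068]
ee_rot: [-180.0, 0.0, 84.3]
force: [0.5, -1.7, -1.3]
gripper_width: 0.155
grip_force: 45.0
```

```bash
python3 -m inch '[{"travel":[0,0,0.002],"delta_rot":[0,0,0]},{"travel":[0,0,0],"delta_rot":[0,0,0]}]'
python3 -m inch '[{"travel":[0,0,0.0015],"delta_rot":[0,0,0]},{"travel":[0,0,0],"delta_rot":[0,0,0]}]'
```

```text
clock: 10.95
position: [0.5408, 0.1237, 0.0661]
ee_rot: [-180.0, 0.0, 84.3]
force: [0.6, -1.8, -1.3]
gripper_width: 0.153
grip_force: 45.0
clock: 11.2
position: [0.5408, 0.1237, 0.0647]
ee_rot: [180.0, 0.0, 84.3]
force: [-0.6, -2.4, 0.6]
gripper_width: 0.158
grip_force: 45.0
```

```bash
python3 -m inch '[{"travel":[0,0,0.0007],"delta_rot":[0,0,0]},{"travel":[0,0,0],"delta_rot":[0,0,0]}]'
python3 -m inch '[{"travel":[0,0,0.0007],"delta_rot":[0,0,0]},{"travel":[0,0,0],"delta_rot":[0,0,0]}]'
```

```text
clock: 11.45
position: [0.5409, 0.1237, 0.0647]
ee_rot: [180.0, 0.0, 84.3]
force: [-1.9, -2.0, 5.7]
gripper_width: 0.148
grip_force: 45.0
clock: 11.7
position: [0.5409, 0.1237, 0.0647]
ee_rot: [179.9, 0.0, 84.3]
force: [-4.1, -2.4, 11.2]
gripper_width: 0.149
grip_force: 45.0
```

```bash
python3 -m inch '[{"travel":[0,0,-0.0012],"delta_rot":[0,0,0]},{"travel":[0,0,0],"delta_rot":[0,0,0]},{"travel":[0,0,0],"delta_rot":[0,0,0]},{"travel":[0,0,0],"delta_rot":[0,0,0]}]' 0.045
python3 -m inch '[{"travel":[0,0,-0.03],"delta_rot":[0,0,0]},{"travel":[0,0,-0.05],"delta_rot":[0,0,0]},{"travel":[0,0,-0.06],"delta_rot":[0,0,-0.1]},{"travel":[-0.055,0,0],"delta_rot":[0,0,0]},{"travel":[0,0,0],"delta_rot":[0,0,0]}]'
python3 -m inch '[{"travel":[0,0,0],"delta_rot":[0,0,0]}]'
python3 - <<'E'
from station import r,cams
import cv2,pickle
from holes import *
o=r.observe();f=cams.grab_frame("wrist");pickle.dump((o,f),open("w5.pkl","wb"));print(o["position"],o["ee_rot"])
s=cams.grab_frame("scene");pickle.dump(s,open("s5.pkl","wb"))
p=proj(f,[.531,.0437,.058],o)[0];print(p)
a=f["color"][60:270,180:390];b=s["color"][155:245,140:240]
a=cv2.resize(a,(440,440),interpolation=cv2.INTER_CUBIC);b=cv2.resize(b,(350,315),interpolation=cv2.INTER_CUBIC);im=np.zeros((440,790,3),np.uint8);im[:,:440]=a;im[:315,440:]=b
cv2.imwrite("pics/w5.png",im)
holes(o,f,[(*p,18)])
E
```

```text
clock: 12.2
position: [0.5407, 0.1238, 0.0643]
ee_rot: [-180.0, 0.0, 84.3]
force: [0.7, 0.2, -0.2]
gripper_width: 0.481
grip_force: 0.0
clock: 12.82
position: [0.541, 0.0661, 0.2051]
ee_rot: [179.9, 0.1, 89.8]
force: [0.0, 0.6, 0.0]
gripper_width: 0.489
grip_force: 0.0
clock: 12.95
position: [0.5405, 0.0688, 0.2041]
ee_rot: [-179.9, -0.0, 89.9]
force: [-1.0, -0.0, -0.6]
gripper_width: 0.489
grip_force: 0.0
[0.54053696 0.06884468 0.20407578] [-1.79948353e+02 -2.50570753e-02  8.99438506e+01]
[266.57885135 222.39798954]
[266.4 221.6  21.1  23.7] [267.4 219.7  10.2  12.6] plate [0.5308 0.0445 0.058 ] strip [0.5316 0.0434 0.048 ] diff mm [  0.7  -1.1 -10. ]
```

View pics/w5.png

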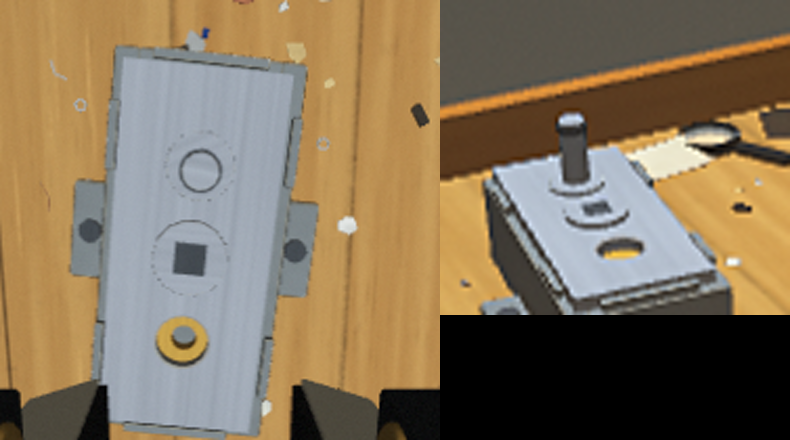

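The drift stands flush at (200,170) in the +y hole. The strip hole now sits central in the -y hole at (184,338). Next is the bolt.

```bash
python3 -m inch '[{"travel":[-0.052,0.018,0],"delta_rot":[0,0,0]},{"travel":[-0.052,0.018,0],"delta_rot":[0,0,0]},{"travel":[-0.052,0.018,0],"delta_rot":[0,0,0]},{"travel":[-0.052,0.018,0],"delta_rot":[0,0,0]},{"travel":[0,0,0.04],"delta_rot":[0,0,0]}]'
python3 -m inch '[{"travel":[0,0,0.035],"delta_rot":[0,0,0]},{"travel":[0,0,0],"delta_rot":[0,0,0]},{"travel":[0,0,0],"delta_rot":[0,0,0]}]'
python3 - <<'E'
from station import r,cams
import cv2,pickle
from holes import *
o=r.observe();f=cams.grab_frame("wrist");pickle.dump((o,f),open("w6.pkl","wb"));print(o["position"],o["ee_rot"])
s=cams.grab_frame("side")
pickle.dump(s,open("s6.pkl","wb"))
a=f["color"][150:330,190:370];b=s["color"][215:315,225:325]
im=np.hstack([cv2.resize(a,(400,400),interpolation=cv2.INTER_CUBIC),cv2.resize(b,(400,400),interpolation=cv2.INTER_CUBIC)])
cv2.imwrite("pics/w6.png",im)
E
```

```text
clock: 13.68
position: [0.6156, -0.1429, 0.1659]
ee_rot: [179.6, 0.2, 89.8]
force: [-0.2, 0.9, -1.1]
gripper_width: 0.49
grip_force: 0.0
clock: 14.05
position: [0.6137, -0.1388, 0.1307]
ee_rot: [179.9, 0.0, 90.1]
force: [0.7, -0.7, -0.1]
gripper_width: 0.495
grip_force: 0.0
[ 0.61371034 -0.13878759  0.13074018] [1.79908216e+02 3.36167644e-02 9.00617367e+01]
```

View pics/w6.png

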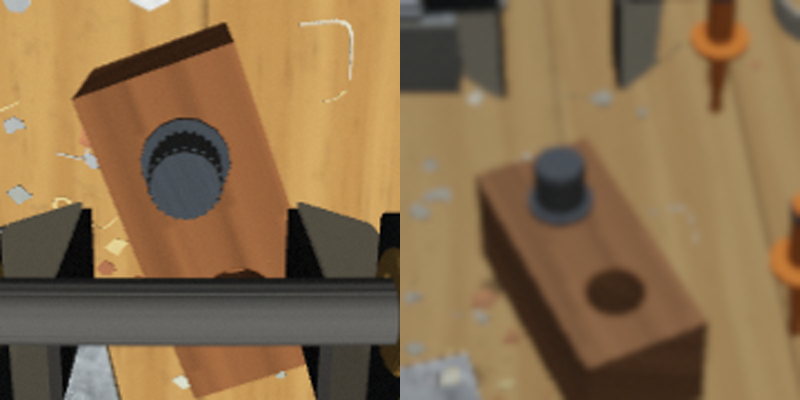

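In the left half the bolt's head top is at (185,185) and its flange centre at (185,160). The rack's drift hole is empty.

```bash
python3 - <<'E'
import pickle
from h import *
o,f=pickle.load(open("w6.pkl","rb"))
q=lambda x,y:(190+x*.45,150+y*.45)
A=onz(f,[q(185,184)],.082,o)[0];B=onz(f,[q(185,161)],.059,o)[0];print(A,B)
goto(o,[*(A[:2]+B[:2])/2,.0625],90)
E
```

```text
[ 0.61145015 -0.14078087  0.082     ] [ 0.61135779 -0.14080334  0.059     ]
travel_mm [-2.  -2.4 68.2] rotvec_rad [0.0016 0.0006 0.0011]
```

```bash
python3 -m inch '[{"travel":[-0.002,-0.002,0.02],"delta_rot":[0,0,0]},{"travel":[0,0,0.025],"delta_rot":[0,0,0]},{"travel":[0,0,0.02],"delta_rot":[0,0,0]},{"travel":[0,0,0],"delta_rot":[0,0,0]},{"travel":[0,0,0],"delta_rot":[0,0,0]}]'
```

```text
clock: 14.78
position: [0.6118, -0.1415, 0.0662]
ee_rot: [179.9, 0.1, 90.0]
force: [-0.2, 0.6, 0.6]
gripper_width: 0.489
grip_force: 0.0
```

```bash
python3 -m inch '[{"travel":[0,0,0.0025],"delta_rot":[0,0,0]},{"travel":[0,0,0],"delta_rot":[0,0,0]},{"travel":[0,0,0],"delta_rot":[0,0,0]},{"travel":[0,0,0],"delta_rot":[0,0,0]},{"travel":[0,0,0],"delta_rot":[0,0,0]}]' 0 45
python3 -m inch '[{"travel":[0,0,-0.02],"delta_rot":[0,0,0]},{"travel":[0,0,-0.03],"delta_rot":[0,0,0]},{"travel":[0,0,-0.03],"delta_rot":[0,0,0]},{"travel":[0,0,0],"delta_rot":[0,0,0]},{"travel":[0,0,0],"delta_rot":[0,0,0]}]'
```

```text
clock: 15.4
position: [0.6111, -0.1414, 0.0624]
ee_rot: [180.0, 0.0, 90.0]
force: [0.3, 0.4, 3.5]
gripper_width: 0.229
grip_force: 45.0
clock: 16.02
position: [0.61, -0.141, 0.1407]
ee_rot: [-179.9, -0.0, 90.0]
force: [-0.2, -0.0, -1.1]
gripper_width: 0.227
grip_force: 45.0
```

```bash
python3 -m inch '[{"travel":[0.0463,-0.0197,0],"delta_rot":[0,0,0]},{"travel":[0.0463,-0.0197,0],"delta_rot":[0,0,0]},{"travel":[0.0463,-0.0197,0],"delta_rot":[0,0,0]},{"travel":[0.0463,-0.0197,0],"delta_rot":[0,0,0]},{"travel":[0,0,0.02],"delta_rot":[0,0,0.1]}]'
python3 -m inch '[{"travel":[0,0,0.012],"delta_rot":[0,0,0]},{"travel":[0,0,0],"delta_rot":[0,0,0]},{"travel":[0,0,0],"delta_rot":[0,0,0]}]'
python3 - <<'E'
from station import r,cams
import cv2,pickle
from holes import *
o=r.observe();f=cams.grab_frame("wrist");print(o["position"],o["ee_rot"])
s=cams.grab_frame("scene");t=cams.grab_frame("side")
pickle.dump((o,f,s,t),open("w7.pkl","wb"))
a=f["color"][180:340,190:350];b=s["color"][165:245,150:230];c=t["color"][165:235,190:260]
im=np.hstack([cv2.resize(x,(266,266),interpolation=cv2.INTER_CUBIC) for x in(a,b,c)])
cv2.imwrite("pics/w7.png",im)
goto(o,[.5315,.044,.08],84.3)
E
```

```text
clock: 16.65
position: [0.5304, 0.0469, 0.1215]
ee_rot: [-180.0, -0.0, 84.4]
force: [0.0, -0.8, -2.0]
gripper_width: 0.226
grip_force: 45.0
clock: 17.02
position: [0.5323, 0.0433, 0.1099]
ee_rot: [-180.0, 0.0, 84.3]
force: [-0.4, 0.6, -0.5]
gripper_width: 0.229
grip_force: 45.0
[0.53230489 0.0432865  0.10993423] [-1.79994437e+02  4.01554559e-03  8.42660387e+01]
travel_mm [ 0.6 -0.9 29.9] rotvec_rad [-0.0001  0.0001 -0.0006]
```

View pics/w7.png

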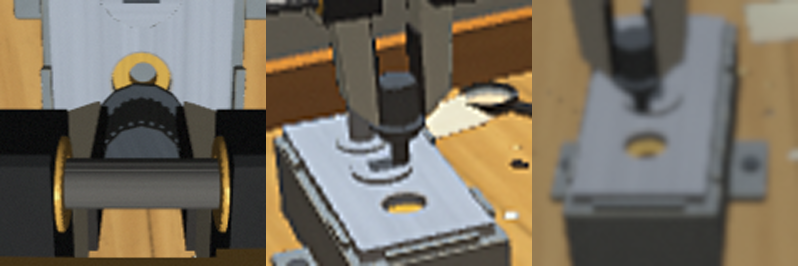

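The bolt is over the -y hole: left panel, hole centre (141,72) and bolt centre x≈141. The drift still stands. Lowering in stages now.

```bash
python3 -m inch '[{"travel":[0.0005,0,0.012],"delta_rot":[0,0,0]},{"travel":[0,0,0.01],"delta_rot":[0,0,0]},{"travel":[0,0,0.004],"delta_rot":[0,0,0]},{"travel":[0,0,0],"delta_rot":[0,0,0]}]'
python3 -m inch '[{"travel":[0,0,0.003],"delta_rot":[0,0,0]},{"travel":[0,0,0.003],"delta_rot":[0,0,0]},{"travel":[0,0,0],"delta_rot":[0,0,0]}]'
```

```text
clock: 17.68
position: [0.5318, 0.0444, 0.0835]
ee_rot: [-179.9, 0.0, 84.3]
force: [-0.4, -0.2, -0.7]
gripper_width: 0.227
grip_force: 45.0
clock: 18.05
position: [0.5319, 0.0444, 0.0779]
ee_rot: [-180.0, 0.0, 84.3]
force: [0.9, 0.1, -0.4]
gripper_width: 0.228
grip_force: 45.0
```

```bash
python3 -m inch '[{"travel":[0,0,0.0015],"delta_rot":[0,0,0]},{"travel":[0,0,0],"delta_rot":[0,0,0]}]'
```

```text
clock: 18.3
position: [0.5323, 0.0443, 0.0767]
ee_rot: [180.0, 0.0, 84.3]
force: [0.2, -0.0, 0.3]
gripper_width: 0.232
grip_force: 45.0
```

```bash
python3 -m inch '[{"travel":[0,0,0.001],"delta_rot":[0,0,0]},{"travel":[0,0,0],"delta_rot":[0,0,0]}]'
python3 -m inch '[{"travel":[0,0,0.001],"delta_rot":[0,0,0]},{"travel":[0,0,0],"delta_rot":[0,0,0]}]'
```

```text
clock: 18.55
position: [0.5324, 0.0442, 0.0759]
ee_rot: [179.9, 0.0, 84.3]
force: [-0.2, -1.4, 3.5]
gripper_width: 0.231
grip_force: 45.0
clock: 18.8
position: [0.5324, 0.0442, 0.0744]
ee_rot: [180.0, 0.0, 84.3]
force: [1.1, -1.8, -1.2]
gripper_width: 0.229
grip_force: 45.0
```

Chamfer contact, then it slid in. Continuing.

```bash
python3 -m inch '[{"travel":[0,0,0.0025],"delta_rot":[0,0,0]},{"travel":[0,0,0.0025],"delta_rot":[0,0,0]},{"travel":[0,0,0],"delta_rot":[0,0,0]}]'
python3 -m inch '[{"travel":[0,0,0.002],"delta_rot":[0,0,0]},{"travel":[0,0,0.0018],"delta_rot":[0,0,0]},{"travel":[0,0,0],"delta_rot":[0,0,0]}]'
```

```text
clock: 19.18
position: [0.532, 0.0443, 0.0691]
ee_rot: [-180.0, 0.0, 84.3]
force: [2.9, -3.2, -3.1]
gripper_width: 0.227
grip_force: 45.0
clock: 19.55
position: [0.532, 0.0443, 0.0655]
ee_rot: [-180.0, 0.0, 84.3]
force: [1.5, -4.6, -1.3]
gripper_width: 0.224
grip_force: 45.0
```

```bash
python3 -m inch '[{"travel":[0,0,0.0012],"delta_rot":[0,0,0]},{"travel":[0,0,0],"delta_rot":[0,0,0]}]'
python3 -m inch '[{"travel":[0,0,0.0007],"delta_rot":[0,0,0]},{"travel":[0,0,0],"delta_rot":[0,0,0]}]'
```

```text
clock: 19.8
position: [0.5321, 0.0443, 0.0645]
ee_rot: [180.0, 0.0, 84.3]
force: [0.8, -4.0, 1.7]
gripper_width: 0.231
grip_force: 45.0
clock: 20.05
position: [0.5321, 0.0442, 0.0644]
ee_rot: [180.0, 0.0, 84.3]
force: [-1.4, -4.8, 5.9]
gripper_width: 0.226
grip_force: 45.0
```

```bash
python3 -m inch '[{"travel":[0,0,-0.0007],"delta_rot":[0,0,0]},{"travel":[0,0,0],"delta_rot":[0,0,0]},{"travel":[0,0,0],"delta_rot":[0,0,0]},{"travel":[0,0,0],"delta_rot":[0,0,0]},{"travel":[0,0,0],"delta_rot":[0,0,0]}]' 0.045
python3 -m inch '[{"travel":[0,0,-0.03],"delta_rot":[0,0,0]},{"travel":[0,0,-0.05],"delta_rot":[0,0,0]},{"travel":[0,0,-0.06],"delta_rot":[0,0,0]},{"travel":[0,0,0],"delta_rot":[0,0,0]},{"travel":[0,0,0],"delta_rot":[0,0,0]}]'
python3 - <<'E'
from station import r,cams
import cv2
from h import *
f=cams.grab_frame("wrist");s=cams.grab_frame("scene");t=cams.grab_frame("side")
a=f["color"][60:340,140:420];b=s["color"][165:285,130:250];c=t["color"][145:245,180:280]
im=np.hstack([cv2.resize(x,(266,266),interpolation=cv2.INTER_CUBIC) for x in(a,b,c)])
cv2.imwrite("pics/w8.png",im)
E
```

```text
clock: 20.68
position: [0.532, 0.0445, 0.0644]
ee_rot: [-180.0, 0.0, 84.3]
force: [-0.3, 0.8, -0.4]
gripper_width: 0.489
grip_force: 0.0
clock: 21.3
position: [0.5315, 0.0445, 0.2039]
ee_rot: [-180.0, 0.0, 84.3]
force: [-0.3, 0.2, -0.4]
gripper_width: 0.493
grip_force: 0.0
```

View pics/w8.png

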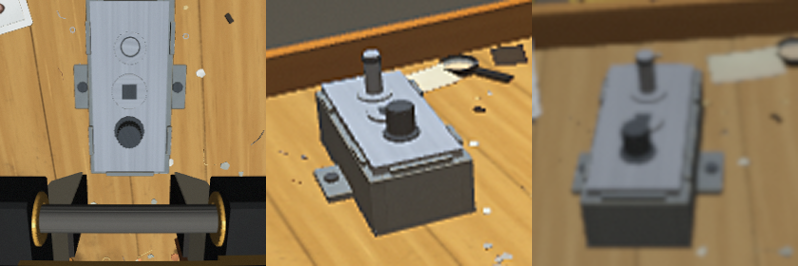

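The drift at (130,47) and the bolt at (129,132) both stand upright with their flanges flush. The plate is level and the gripper is clear, so I'm handing in.

```bash
python3 -c "
from station import ticket
print(ticket.close_job())"
```

```text
the job is handed in; nothing more can be done
None
```

The job is handed in at about 21 s: the drift is flush in the plate's +y hole with the strip drawn into line, the bolt is fully home in the -y hole, both are released, and the arm never went near the cuff, magnifier or bench block.

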